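# Clear the board holder and hold its spring jaw open at the mark

### The arm

A 6-joint arm with a two-finger parallel gripper is mounted at the origin on the work surface. World frame = base frame: x ahead of the robot, y to its left, z up, the work surface at z = 0. Lengths are in m, angles in rad, forces in N, time in s.
With the tool pointing down it reaches from about 0.3 to 0.875 m from the base axis. Payload 6.4 kg.
Tool frame: the origin (TCP) lies midway between the tips of the shut fingers; the grasp point (between the pads) lies 19 mm behind it (ctrl.pinch_z is the distance from the TCP to the grasp point, in m); z points along the fingers, y is the line along which they close (so a half turn about z gives the same grasp; the last joint's range is limited). The gripper opens to 85 mm and grips with 20 to 120 N. Pads are 22 mm wide; open, the fingers measure 114 mm over their backs; the gripper's body (76 mm by 85 mm) begins 54 mm behind the grasp point. The pads swing forward as they close: fully open they stand 13 mm farther back than shut.
Start: joints at [0.917, 0.181, 1.607, -0, 1.354, -0.206], TCP at [0.249, 0.518, 0.231] pointing down, gripper open.
Joint ranges: [-2.99, 2.99], [-0.89, 2.07], [0.3, 2.58], [-1.14, 4.28], [0, 2.63], [-3.12, 3.12]. Speed limits (rad/s): [2.57, 2.57, 3.01, 3.14, 3.14, 3.14].

### API

Orientations are given as a unit quaternion [w, x, y, z].
In Python, from bench import ctrl gives the robot as it stands.
- The arm moves only by the tool apply_moves, never from a script. Its argument "moves" is a list of rows, each an object with "jaw": the opening, from 0 (shut) to 1 (fully open); "offset": the shift along the tool's x, y, z in mm, a list of three; "rot": the turn, a rotation vector about the tool's x, y, z in degrees, a list of three. In form: [{"jaw": jaw, "offset": [dx, dy, dz], "rot": [ax, ay, az]}, ...]. A call has exactly 5 rows; each row shifts and turns the commanded pose from where the row before left it, along the tool's axes as they then stand; what a row does not reach is not made up. A row lasts 1/8 s, in which the tool goes at most 62.5 mm and 10.7 degrees, less where a joint would pass 70% of its speed; a pose out of reach is approached as far as the arm can. A call is refused whole if a number of a shift passes 62.5 or a number of a turn 10.7, either way. A call with a gripper value outside its range is refused whole. The fingers move at their own pace and stop on an object; the grip force is fixed at half the most. Time passes only in rows, so rows that do not move let the fingers close, or fill a call up. It gives the time, the measured TCP pose, the force, the opening and the grip force at its end, in the units of the state.
- ctrl.get_obs(): the state, without advancing time (a new reading comes with each control period).
- ctrl.camera(name): name is "scene" or "side" or "wrist"; returns (picture, depth): 400x640x3 uint8, red, green, blue; 400x640 float32, m along the optical axis (not along the pixel's ray), 0 where there is no reading.
- ctrl.camera_params(name): a dict with "K" (3x3 intrinsics, pixels), "cam_to_world" (4x4, takes a point from camera to world coordinates); the wrist camera has in their place "mount" (4x4, takes a point from camera to tool coordinates, whose origin is the TCP and whose axes are the flange's). Camera axes: x right, y down, z forward; pixel columns grow to the right and rows downward; lengths in m; the calibration is good to about 2 mm. A picture is of the moment at which its call begins: read the wrist's pose just before it. camera_params takes no time and is no camera call.
- ctrl.hand_in(): hands the job in; it is judged then, once.
Trained networks look in the newest picture that a camera, given by its name, has taken for a name from the list of things; names that differ only in an ending like _2 or _b are one class to them, and where a whole thing is asked for, a point or a joint stands for the part that bears it (a point fixed in the world has none). Each returns a list of dicts, best first, with "score" (0 to 1); they miss things now and then, are a little off and sometimes report something else, mostly with a low value. They report only what shows in the picture. A call takes as long as a camera call. They do not tell look-alikes from the thing itself.
- ctrl.outline_of(camera, target): "region" (400x640 bool, what is visible of it) and "position" ([column, row] in pixels, amid what is visible of it).
The state is a dict: "time_s": time; "q": joint angles; "dq": joint speeds; "joint_efforts": joint torques, N m; "eef_pos": TCP position; "eef_rot": TCP orientation; "wrist_force": force on the tool from outside, world axes, zero at the start; "torque": the same for the moment, N m; "opening": opening from 0.0 (shut) to 1.0 (fully open); "grasp_force": force on a finger pad.
Only numpy, scipy, OpenCV 4.12 (cv2) and the standard library are available. Lean on these libraries where they do the work, as an engineer would, in place of code of your own. Each camera call takes 0.05 s, during which the arm holds its last target. There are 200 camera calls.

### The job

Get the board holder ready for the next board: with the scraper block held in the gripper, push all four loose parts along the bed into the yellow scrap tray at its side, without the fingers touching the parts, then stand the scraper upright on the bench again, clear of the holder, and let go of it. Then take the green pull tab and pull the sprung jaw out until its white pointer is level with the red marker, and keep it there: finish while still holding the jaw at the mark, do not let it go. Leave the other things on the bench alone.

Things in the scene. Friction and masses are not known exactly. Their poses are not given: they have to be found in the camera images.
- holder: Board holder, fixed on a blue mat 3 mm thick: dark slab with pale bed on top, 26 mm high, spanning x -150..+85, y -60..+70 mm about the origin, which lies on the mat below the bed. A fixed jaw (x +56..+80, top 44 mm up) at its +x end faces a sprung jaw that pulls out along -x. Both jaws span y -55..+55; a yellow tray is on the -y side
- bed (a point): Middle of the channel between the jaws, on the bed's surface (26 mm above the mat); axes as the holder's. The channel is level, runs along the holder's y, 62 mm wide between the jaws at rest, open at both ends; the bed goes from 60 mm towards the tray (-y) to 70 mm the other way (+y), and the last 35 mm at +y start free of loose parts
- tray (a point): Middle of the yellow scrap tray's floor, 3 mm above the mat; axes as the holder's. The tray is open on top, fixed against the slab's -y side, 90 mm (x) by 63 mm (y) inside, its walls' top 24 mm above the mat (2 mm below the bed), so what is pushed along the channel over the bed's edge drops in
- jaw: Sprung jaw: aluminium bar 20 mm thick, top 44 mm above the mat, with a 24 mm wide stem (top 38 mm up) towards -x that ends in an upright green pull tab. Axes as the holder's, origin the holder's when at rest; pulls out along the holder's -x, 0 to 50 mm. The spring pulls it back with 3 N at rest plus 1.2 N per 10 mm: it snaps back when let go
- jaw_tab (a point): Middle of the top face of the green pull tab, 85 mm above the mat. The tab is upright, 12 mm thick along the holder's x, 40 mm wide along y, free all round for its upper 40 mm; 47 mm of space between it and the jaw's bar. Moves with the jaw
- jaw_pointer (a point): Tip of the white pointer, a tongue 4 mm wide on the +y side of the jaw's stem. Moves with the jaw
- marker: Red marker on the slab beside the stem, 10 x 20 x 12 mm with a narrow nose towards the stem; axes as the holder's. Its origin lies on its centre line. The pointer is at the mark when side by side with it (same position along the holder's x). It stands 20 to 36 mm out (-x) from the pointer's rest position, differently each time
- scraper: Scraper block standing upright on the mat: black foot 50 x 26 x 14 mm (50 along its x), above it an orange grip 38 x 20 mm (20 along its y) up to 64 mm height. Origin at the centre of its underside; about 90 g
- chip0: Green loose part (old component) 14 x 14 x 7 mm, about 10 g, lying on the bed between the jaws; origin at the centre of its underside
- chip1: Black loose part (old component) 14 x 14 x 7 mm, about 10 g, lying on the bed between the jaws; origin at the centre of its underside
- chip2: Green loose part (old component) 14 x 14 x 7 mm, about 10 g, lying on the bed between the jaws; origin at the centre of its underside
- chip3: Black loose part (old component) 14 x 14 x 7 mm, about 10 g, lying on the bed between the jaws; origin at the centre of its underside
- phone: Bystander, leave alone: black phone lying flat, 148 x 71 x 8 mm; origin at the centre of its underside
- module: Bystander, leave alone: dark green memory module lying flat, 80 x 22 x 4 mm; origin at the centre of its underside
- tweezers: Bystander, leave alone: brass tweezers lying flat, 130 x 14 x 5 mm; origin at the centre of its underside
- driver_red: Bystander, leave alone: precision screwdriver with red handle lying flat, 155 x 12 x 12 mm; origin at the centre of its underside
- driver_yellow: Bystander, leave alone: precision screwdriver with yellow handle lying flat, 155 x 12 x 12 mm; origin at the centre of its underside
- flux_bottle: Bystander, leave alone: amber bottle, 40 mm across, 90 mm tall; origin at the centre of its underside
- screw_cup: Bystander, leave alone: steel screw bowl, 60 mm across, 35 mm tall; origin at the centre of its underside
Not all that is in view belongs to the job. Of the things that look like the scraper, the middle-sized one is meant.

How it is judged:
By the outcome, as a careful person would: the job done as asked, in the order asked, and still so for the second after the job is handed in, while the arm keeps its last pose, push and grip.
It also fails if it takes over 51 s, if anything falls off the work surface, if the arm or the gripper's body presses on something with over 40 N, if the wrist force passes 120 N, or if a joint passes its speed limit or range.

## Working session

There is one attempt and no reset: what is moved stays moved. The work goes in short steps, Python scripts to look and compute and a tool call to move; the robot and the scene stay as the last step left them, time stands still between calls to the robot, and variables do not carry over. Pictures are saved under pics/ and viewed, at most 10 in all, crops included, and the job is handed in when it is done.

Besides the shell and the picture viewer there is one more tool, called after "Emit:" as name(argument=value, ...) on one line, values as JSON. apply_moves: Moves the arm, as the interface text tells. Its arguments: {"type":"object","properties":{"moves":{"type":"array"}},"required":["moves"]}

```bash
mkdir -p pics
cat > h.py <<'E'
import numpy as np,cv2
from bench import ctrl
from scipy.spatial.transform import Rotation as R
def T_tool():
    o=ctrl.get_obs();T=np.eye(4);q=o["eef_rot"];T[:3,:3]=R.from_quat([q[1],q[2],q[3],q[0]]).as_matrix();T[:3,3]=o["eef_pos"];return T
def cam(n):
    T=T_tool();im,d=ctrl.camera(n);p=ctrl.camera_params(n)
    return im,d,p["K"],(T@p["mount"] if n=="wrist" else p["cam_to_world"])
def pts(d,K,C,mask=None):
    v,u=np.nonzero((d>0) if mask is None else (mask&(d>0)));z=d[v,u]
    P=np.c_[(u-K[0,2])/K[0,0]*z,(v-K[1,2])/K[1,1]*z,z]
    return P@C[:3,:3].T+C[:3,3]
def topdown(img,d,K,C,x0,x1,y0,y1,s=2000):
    pass
E
python3 - <<'E'
from h import *
ims=[]
for n in ["scene","side"]:
    im,d,K,C=cam(n);cv2.imwrite(f"pics/{n}0.png",im[:,:,::-1]);print(n,C.round(3).tolist(),K[0,0])
    for t in ["holder","jaw","jaw_tab","jaw_pointer","marker","scraper","chip0","chip1","tray"]:
        for r in ctrl.outline_of(n,t)[:4]:
            P=pts(d,K,C,r["region"])
            if len(P)==0: continue
            print(t,round(r["score"],2),np.round(r["position"]),len(P),"med",np.median(P,0).round(3),"lo",np.percentile(P,2,axis=0).round(3),"hi",np.percentile(P,98,axis=0).round(3))
print(ctrl.get_obs(),ctrl.pinch_z)
E
```

```text
scene [[0.347, 0.494, -0.797, 1.445], [0.938, -0.194, 0.288, -0.337], [-0.012, -0.847, -0.531, 0.725], [0.0, 0.0, 0.0, 1.0]] 405.7777601039861
holder 0.94 [299. 244.] 3629 med [ 0.61 -0.09  0.03] lo [ 0.467 -0.185  0.004] hi [0.689 0.005 0.077]
jaw 0.59 [302. 223.] 670 med [ 0.559 -0.073  0.046] lo [ 0.518 -0.119  0.03 ] hi [ 0.6   -0.021  0.089]
jaw_tab 0.93 [298. 227.] 660 med [ 0.564 -0.075  0.046] lo [ 0.522 -0.12   0.031] hi [ 0.6   -0.019  0.089]
jaw_pointer 0.9 [302. 227.] 649 med [ 0.56  -0.073  0.047] lo [ 0.52  -0.118  0.031] hi [ 0.6   -0.019  0.089]
marker 0.18 [301. 224.] 629 med [ 0.56  -0.074  0.047] lo [ 0.521 -0.118  0.031] hi [ 0.6   -0.019  0.089]
scraper 0.7 [391. 152.] 366 med [0.259 0.373 0.045] lo [0.223 0.359 0.005] hi [0.282 0.401 0.089]
scraper 0.67 [362. 168.] 84 med [0.288 0.254 0.028] lo [0.266 0.249 0.006] hi [0.296 0.267 0.052]
scraper 0.51 [385. 204.] 172 med [0.537 0.209 0.037] lo [0.512 0.198 0.007] hi [0.549 0.229 0.069]
tray 0.62 [301. 241.] 3473 med [ 0.609 -0.091  0.03 ] lo [ 0.465 -0.184  0.005] hi [ 0.689 -0.001  0.076]
side [[-0.997, 0.057, -0
[... 1058 characters left out ...]
'q': array([ 9.16690437e-01,  1.80803319e-01,  1.60694784e+00,  4.38598633e-06,
        1.35381912e+00, -2.06249473e-01]), 'dq': array([-1.31177183e-03,  4.15428471e-04,  1.37504474e-03,  2.49307972e-05,
        2.26370407e-03,  7.14135200e-04]), 'joint_efforts': array([-6.23004598e-05, -4.44852805e+01, -3.51684952e+01, -8.59822967e-05,
        6.32066331e-04,  2.63469843e-06]), 'eef_pos': array([0.24897282, 0.51834055, 0.23131183]), 'eef_rot': array([2.71745036e-06, 2.22061918e-01, 9.75032566e-01, 1.10577683e-05]), 'wrist_force': array([-0.66159677, -0.14358178, -0.26548041]), 'torque': array([-0.03073728, -0.06262634,  0.00700652]), 'grasp_force': 0.0, 'opening': 0.9994086171270685} 0.0187
```

View pics/scene0.png

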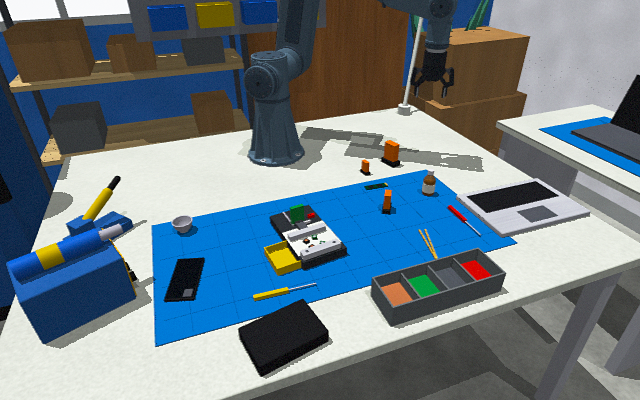

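View pics/side0.png

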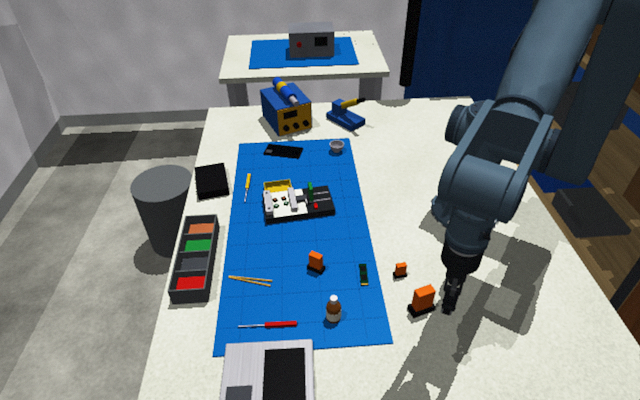

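The scene view shows the middle scraper on the mat (pixel 387,202); the holder is at about (300,235) with the tray on its near-left side, and the green tab and red marker are on the robot side. The side view agrees: the scraper is at (316,262) and the holder at (298,200). I'll go and look from above with the wrist camera.

```bash
cat >> h.py <<'E'
def plan(pos,ydeg=None,n=None,step=58,cur=None,half=True):
    """rows to bring TCP to pos with tool y axis at world angle ydeg (tool down)"""
    T=T_tool() if cur is None else cur
    p=T[:3,3].copy(); Rm=T[:3,:3].copy()
    a=np.degrees(np.arctan2(Rm[1,1],Rm[0,1]))
    da=0 if ydeg is None else ((ydeg-a+90)%180-90 if half else ydeg-a)
    Rt=R.from_euler('z',da,degrees=True).as_matrix()@Rm
    # level the tool
    y=Rt[:,1].copy();y[2]=0;y/=np.linalg.norm(y);z=np.array([0,0,-1.]);Rt=np.c_[np.cross(y,z),y,z]
    rv=R.from_matrix(Rm.T@Rt).as_rotvec(degrees=True)
    D=np.asarray(pos)-p
    n=n or max(1,int(np.ceil(np.linalg.norm(D)*1000/step)),int(np.ceil(np.linalg.norm(rv)/10)))
    for i in range(n):
        Ri=Rm@R.from_rotvec(rv*i/n,degrees=True).as_matrix()
        print([round(x,1) for x in Ri.T@D/n*1000],[round(x,1) for x in rv/n])
    T2=np.eye(4);T2[:3,:3]=Rt;T2[:3,3]=pos;print("yaw",round(a,1),"->",round(a+da,1),"n",n);return T2
E
python3 - <<'E'
from h import *
p=ctrl.camera_params("wrist");print(p["mount"].round(3).tolist(),p["K"][0,0])
plan([0.46,0.14,0.33],90,step=50)
E
```

```text
[[0.001, -0.966, -0.257, 0.065], [1.0, 0.001, -0.0, 0.0], [0.001, -0.257, 0.966, -0.142], [0.0, 0.0, 0.0, 1.0]] 334.9961475890157
[np.float64(-39.3), np.float64(-27.7), np.float64(-11.0)] [np.float64(0.0), np.float64(0.0), np.float64(-2.9)]
[np.float64(-37.9), np.float64(-29.7), np.float64(-11.0)] [np.float64(0.0), np.float64(0.0), np.float64(-2.9)]
[np.float64(-36.4), np.float64(-31.5), np.float64(-11.0)] [np.float64(0.0), np.float64(0.0), np.float64(-2.9)]
[np.float64(-34.8), np.float64(-33.3), np.float64(-11.0)] [np.float64(0.0), np.float64(0.0), np.float64(-2.9)]
[np.float64(-33.1), np.float64(-35.0), np.float64(-11.0)] [np.float64(0.0), np.float64(0.0), np.float64(-2.9)]
[np.float64(-31.3), np.float64(-36.6), np.float64(-11.0)] [np.float64(0.0), np.float64(0.0), np.float64(-2.9)]
[np.float64(-29.4), np.float64(-38.1), np.float64(-11.0)] [np.float64(0.0), np.float64(0.0), np.float64(-2.9)]
[np.float64(-27.5), np.float64(-39.5), np.float64(-11.0)] [np.float64(0.0), np.float64(0.0), np.float64(-2.9)]
[np.float64(-25.5), np.float64(-40.8), np.float64(-11.0)] [np.float64(0.0), np.float64(0.0), np.float64(-2.9)]
yaw 64.3 -> 90.0 n 9
```

Emit:
apply_moves(moves=[{"jaw": 1, "offset": [-39, -28, -11], "rot": [0, 0, -2.9]}, {"jaw": 1, "offset": [-38, -30, -11], "rot": [0, 0, -2.9]}, {"jaw": 1, "offset": [-36, -31, -11], "rot": [0, 0, -2.9]}, {"jaw": 1, "offset": [-35, -33, -11], "rot": [0, 0, -2.9]}, {"jaw": 1, "offset": [-33, -35, -11], "rot": [0, 0, -2.9]}])

```text
time_s: 1.62
eef_pos: [0.3667, 0.3074, 0.2869]
eef_rot: [0.0, 0.096, 0.995, 0.0]
wrist_force: [0.5, 0.2, 0.3]
opening: 0.996
grasp_force: 0.0
```

Emit:
apply_moves(moves=[{"jaw": 1, "offset": [-31, -37, -11], "rot": [0, 0, -2.9]}, {"jaw": 1, "offset": [-29, -38, -11], "rot": [0, 0, -2.9]}, {"jaw": 1, "offset": [-27, -40, -11], "rot": [0, 0, -2.9]}, {"jaw": 1, "offset": [-25, -45, -11], "rot": [0, 0, -2.9]}, {"jaw": 1, "offset": [0, -45, 0], "rot": [0, 0, 0]}])

```text
time_s: 2.25
eef_pos: [0.4606, 0.0894, 0.3314]
eef_rot: [0.001, -0.004, 1.0, -0.0]
wrist_force: [-0.1, 0.5, -1.2]
opening: 0.998
grasp_force: 0.0
```

Run:
```python
from h import *
im,d,K,C=cam("wrist");np.savez("w1.npz",im=im,d=d,K=K,C=C)
cv2.imwrite("pics/w1.png",cv2.resize(im[:,:,::-1],(800,500)))
print(T_tool()[:3,3].round(3))
n="wrist"
for t in ["jaw_tab","jaw_pointer","marker","scraper","chip0","chip1","tray","holder"]:
    for r in ctrl.outline_of(n,t)[:4]:
        P=pts(d,K,C,r["region"])
        if len(P)==0: continue
        print(t,round(r["score"],2),np.round(r["position"]),len(P),"med",np.median(P,0).round(3),"lo",np.percentile(P,2,axis=0).round(3),"hi",np.percentile(P,98,axis=0).round(3))
        if t=="scraper":
            Q=P[P[:,2]>P[:,2].max()-0.008];b=cv2.minAreaRect((Q[:,:2]*1000).astype(np.float32));print("  top",b,np.median(Q[:,2]).round(4))
```

```text
[0.46  0.085 0.331]
jaw_tab 0.66 [203. 240.] 2173 med [ 0.565 -0.066  0.046] lo [ 0.514 -0.115  0.034] hi [ 0.593 -0.014  0.088]
jaw_pointer 0.66 [200. 238.] 2277 med [ 0.565 -0.066  0.046] lo [ 0.514 -0.116  0.034] hi [ 0.594 -0.014  0.088]
marker 0.51 [230. 200.] 146 med [ 0.506 -0.027  0.037] lo [ 0.501 -0.039  0.028] hi [ 0.512 -0.017  0.041]
scraper 0.76 [414. 207.] 1176 med [0.517 0.214 0.048] lo [0.498 0.198 0.002] hi [0.542 0.238 0.068]
  top ((521.1066284179688, 218.3617401123047), (20.48210906982422, 37.68994903564453), 56.61003875732422) 0.0661
scraper 0.73 [559.   6.] 609 med [0.27  0.377 0.018] lo [ 0.26   0.37  -0.001] hi [0.28  0.41  0.043]
  top ((270.4500732421875, 381.5263977050781), (1.753129482269287, 9.453911781311035), 4.2675018310546875) 0.0456
scraper 0.69 [210. 226.] 14492 med [ 0.551 -0.058  0.029] lo [ 0.451 -0.185  0.005] hi [0.668 0.007 0.086]
  top ((449.03662109375, 36.943443298339844), (0.0, 0.0), 0.0) 0.383
scraper 0.64 [459.  17.] 874 med [0.283 0.255 0.03 ] lo [0.263 0.249 0.002] hi [0.296 0.269 0.05 ]
  top ((280.9316101074219, 260.8086242675781), (21.515771865844727, 16.312475204467773), 6.66554594039917) 0.0486
chip0 0.58 [227. 286.] 97 med [ 0.638 -0.04   0.035] lo [ 0.631 -0.048  0.03 ] hi [ 0.647 -0.034  0.037]
chip0 0.42 [220. 260.] 79 med [ 0.604 -0.049  0.035] lo [ 0.537 -0.053  0.028] hi [ 0.613 -0.004  0.172]
chip1 0.58 [227. 286.] 97 med [ 0.638 -0.04   0.035] lo [ 0.631 -0.048  0.03 ] hi [ 0.647 -0.034  0.037]
chip1 0.42 [220. 260.] 79 med [ 0.604 -0.049  0.035] lo [ 0.537 -0.053  0.028] hi [ 0.613 -0.004  0.172]
tray 0.9 [208. 227.] 14434 med [ 0.55  -0.058  0.029] lo [ 0.451 -0.184  0.005] hi [0.668 0.007 0.086]
tray 0.58 [415. 326.] 428 med [0.727 0.242 0.006] lo [0.677 0.228 0.002] hi [0.776 0.258 0.009]
holder 0.94 [211. 224.] 14642 med [ 0.551 -0.057  0.029] lo [ 0.451 -0.185  0.004] hi [0.668 0.007 0.086]
```

View pics/w1.png

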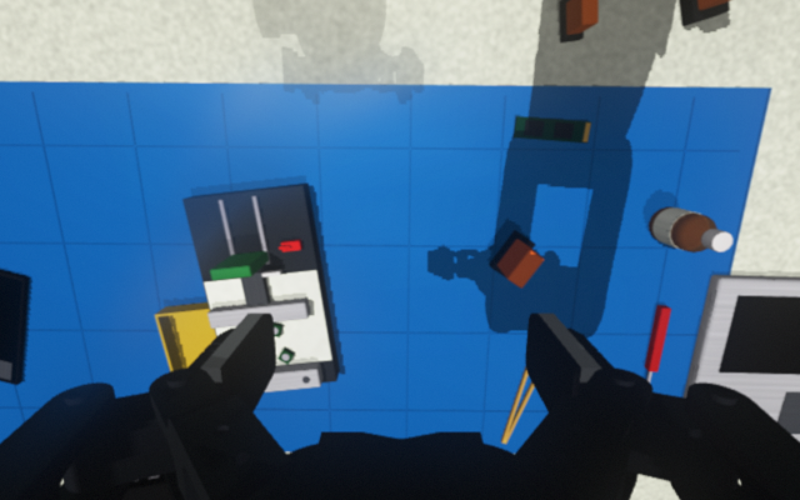

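Seen from above: the scraper is at about (518,262), rotated. The holder is nearly aligned with the world axes, tray to the left at (185,340), green tab (238,265), red marker (290,245), pointer side near (265,262), and two chips visible at (277,330) and (286,354). Next I'll fit the holder pose and plan the grasp.

Run:
```python
from h import *
f=np.load("w1.npz");d,K,C,im=f["d"],f["K"],f["C"],f["im"]
v,u=np.nonzero(d>0);P=pts(d,K,C);col=im[v,u].astype(int)
box=(P[:,0]>.42)&(P[:,0]<.70)&(P[:,1]>-.22)&(P[:,1]<.03)
def rect(m,t):
    Q=(P[m,:2]*1000).astype(np.float32);print(t,len(Q),cv2.minAreaRect(Q),"z",np.median(P[m,2]).round(4))
z=P[:,2];nb=~((col[:,2]>col[:,0]+60))
j=box&(z>.0445)&(z<.051)&(P[:,0]>.55)&(P[:,0]<.605)
rect(j,"bar")
grn=box&(col[:,1]>col[:,0]+40)&(col[:,1]>col[:,2]+40)
rect(grn&(z>.080),"tabtop")
rect(box&(col[:,0]>col[:,1]+80)&(col[:,2]<80)&(z>.034),"marker")
s=box&(z>.024)&(z<.034)&nb
rect(s,"slab")
for x in (.47,.50,.53): 
    q=P[s&(abs(P[:,0]-x)<.005)];print(x,q[:,1].min().round(4),q[:,1].max().round(4))
print("slab xmin by y",[P[s&(abs(P[:,1]-y)<.005),0].min().round(4) for y in (-.1,-.07,-.04,-.02)])
plan([.5211,.2184,.12],56.6,step=55)
```

```text
bar 824 ((583.37158203125, -65.78587341308594), (19.878625869750977, 109.42330932617188), 6.702620506286621) z 0.0462
tabtop 255 ((521.1859130859375, -74.18284606933594), (10.961602210998535, 38.38682556152344), 6.225993633270264) z 0.0873
marker 115 ((506.92364501953125, -28.230144500732422), (10.227313041687012, 21.48170280456543), 6.719124794006348) z 0.0376
slab 9155 ((570.7821044921875, -96.11302185058594), (234.89942932128906, 197.08265686035156), 6.910760402679443) z 0.0285
0.47 -0.1393 -0.0089
0.5 -0.1371 -0.0053
0.53 -0.1336 -0.0017
slab xmin by y [np.float64(0.453), np.float64(0.4489), np.float64(0.4458), np.float64(0.4431)]
[np.float64(-12.7), np.float64(25.1), np.float64(42.1)] [np.float64(0.0), np.float64(-0.0), np.float64(6.8)]
[np.float64(-9.6), np.float64(26.4), np.float64(42.1)] [np.float64(0.0), np.float64(-0.0), np.float64(6.8)]
[np.float64(-6.4), np.float64(27.4), np.float64(42.1)] [np.float64(0.0), np.float64(-0.0), np.float64(6.8)]
[np.float64(-3.1), np.float64(27.9), np.float64(42.1)] [np.float64(0.0), np.float64(-0.0), np.float64(6.8)]
[np.float64(0.2), np.float64(28.1), np.float64(42.1)] [np.float64(0.0), np.float64(-0.0), np.float64(6.8)]
yaw 90.5 -> 56.6 n 5
```

Emit:
apply_moves(moves=[{"jaw": 1, "offset": [-13, 25, 42], "rot": [0, 0, 6.8]}, {"jaw": 1, "offset": [-10, 26, 42], "rot": [0, 0, 6.8]}, {"jaw": 1, "offset": [-6, 27, 42], "rot": [0, 0, 6.8]}, {"jaw": 1, "offset": [-3, 28, 42], "rot": [0, 0, 6.8]}, {"jaw": 1, "offset": [0, 28, 42], "rot": [0, 0, 6.8]}])

```text
time_s: 3.32
eef_pos: [0.5218, 0.2183, 0.119]
eef_rot: [0.0, 0.29, 0.957, 0.0]
wrist_force: [0.1, -0.6, 0.3]
opening: 0.999
grasp_force: 0.0
```

Run:
```python
from h import *
im,d,K,C=cam("wrist");v,u=np.nonzero(d>0);P=pts(d,K,C);print(T_tool()[:3,3].round(4),ctrl.get_obs()["time_s"])
m=(abs(P[:,0]-.521)<.04)&(abs(P[:,1]-.218)<.04)&(P[:,2]>.060)&(P[:,2]<.072)
b=cv2.minAreaRect((P[m,:2]*1000).astype(np.float32));print(m.sum(),b,np.median(P[m,2]))
c=b[0]; a=b[2] if b[1][0]<b[1][1] else b[2]-90
plan([c[0]/1000,c[1]/1000,.031],a,n=3)
```

```text
[0.519  0.2197 0.1123] 3.375
1918 ((521.88720703125, 218.33694458007812), (19.602115631103516, 38.088043212890625), 56.87495422363281) 0.0663165407690769
[np.float64(-1.3), np.float64(0.3), np.float64(27.1)] [np.float64(-0.1), np.float64(-0.1), np.float64(-0.3)]
[np.float64(-1.2), np.float64(0.2), np.float64(27.1)] [np.float64(-0.1), np.float64(-0.1), np.float64(-0.3)]
[np.float64(-1.1), np.float64(0.2), np.float64(27.1)] [np.float64(-0.1), np.float64(-0.1), np.float64(-0.3)]
yaw 56.0 -> 56.9 n 3
```

Emit:
apply_moves(moves=[{"jaw": 1, "offset": [0, 0, 28], "rot": [0, 0, 0]}, {"jaw": 1, "offset": [0, 0, 28], "rot": [0, 0, 0]}, {"jaw": 1, "offset": [0, 0, 25], "rot": [0, 0, 0]}, {"jaw": 1, "offset": [0, 0, 0], "rot": [0, 0, 0]}, {"jaw": 1, "offset": [0, 0, 0], "rot": [0, 0, 0]}])

```text
time_s: 4.0
eef_pos: [0.5222, 0.217, 0.0401]
eef_rot: [0.0, 0.288, 0.958, 0.0]
wrist_force: [-0.9, 0.5, 0.4]
opening: 1.001
grasp_force: 0.0
```

Run:
```python
from h import *
plan([.5219,.2183,.032],56.9,n=1)
print(T_tool().round(4))
```

```text
[np.float64(1.0), np.float64(0.9), np.float64(8.1)] [np.float64(0.0), np.float64(0.0), np.float64(-0.4)]
yaw 56.5 -> 56.9 n 1
[[-8.338e-01  5.520e-01  1.000e-03  5.222e-01]
 [ 5.520e-01  8.338e-01  2.000e-04  2.170e-01]
 [-8.000e-04  8.000e-04 -1.000e+00  4.010e-02]
 [ 0.000e+00  0.000e+00  0.000e+00  1.000e+00]]
```

Emit:
apply_moves(moves=[{"jaw": 1, "offset": [1, 1, 8], "rot": [0, 0, -0.4]}, {"jaw": 0, "offset": [0, 0, 0], "rot": [0, 0, 0]}, {"jaw": 0, "offset": [0, 0, 0], "rot": [0, 0, 0]}, {"jaw": 0, "offset": [0, 0, 0], "rot": [0, 0, 0]}, {"jaw": 0, "offset": [0, 0, 0], "rot": [0, 0, 0]}])

```text
time_s: 4.62
eef_pos: [0.5217, 0.2177, 0.0315]
eef_rot: [0.0, 0.285, 0.958, 0.0]
wrist_force: [-0.1, -0.6, 0.6]
opening: 0.226
grasp_force: 59.6
```

Run:
```python
from h import *
im,d,K,C=cam("wrist");v,u=np.nonzero(d>0);P=pts(d,K,C);T=T_tool();o=ctrl.get_obs();print(T[:3,3].round(4),o["time_s"],o["opening"],o["grasp_force"],o["wrist_force"])
# foot / lookup in tool frame
Q=(P-T[:3,3])@T[:3,:3]
for r in ctrl.outline_of("wrist","scraper")[:2]:
    S=(pts(d,K,C,r["region"])-T[:3,3])@T[:3,:3]*1000;print(r["score"],len(S),np.percentile(S,[2,50,98],axis=0).round(1).tolist())
cv2.imwrite("pics/w2.png",im[:,:,::-1])
```

```text
[0.5217 0.2177 0.0316] 4.675 0.22555319339005064 59.61422681808472 [-0.05488013  0.45146963  1.57795606]
0.56 8029 [[-16.8, -10.4, -36.0], [12.2, 0.4, -34.3], [24.9, 11.3, 23.1]]
0.52 1036 [[105.0, 111.8, 1.2], [107.0, 118.2, 14.0], [112.6, 127.8, 26.5]]
```

View pics/w2.png

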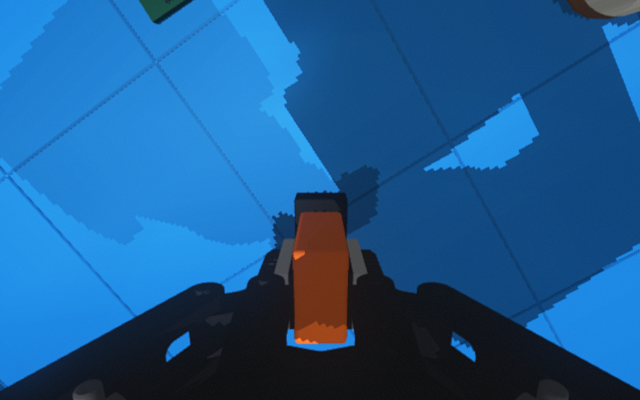

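The scraper is gripped squarely: the foot is centred at about (320,200), the bottom 28.6 mm below the TCP. Next I lift and carry it to the +y end of the channel.

Run:
```python
from h import *
T=plan([.5217,.2177,.120],56.5,n=2)
T=plan([.618,-.0093,.120],96.7,n=6,cur=T)
plan([.618,-.0093,.0595],96.7,n=2,cur=T)
```

```text
[np.float64(-0.0), np.float64(0.0), np.float64(-44.2)] [np.float64(0.0), np.float64(0.0), np.float64(0.2)]
[np.float64(-0.0), np.float64(0.0), np.float64(-44.2)] [np.float64(0.0), np.float64(0.0), np.float64(0.2)]
yaw 56.8 -> 56.5 n 2
[np.float64(-34.3), np.float64(-22.7), np.float64(0.0)] [np.float64(0.0), np.float64(0.0), np.float64(-6.7)]
[np.float64(-31.4), np.float64(-26.5), np.float64(0.0)] [np.float64(0.0), np.float64(0.0), np.float64(-6.7)]
[np.float64(-28.1), np.float64(-30.0), np.float64(0.0)] [np.float64(0.0), np.float64(0.0), np.float64(-6.7)]
[np.float64(-24.4), np.float64(-33.1), np.float64(0.0)] [np.float64(0.0), np.float64(0.0), np.float64(-6.7)]
[np.float64(-20.4), np.float64(-35.7), np.float64(0.0)] [np.float64(0.0), np.float64(0.0), np.float64(-6.7)]
[np.float64(-16.0), np.float64(-37.8), np.float64(0.0)] [np.float64(0.0), np.float64(0.0), np.float64(-6.7)]
yaw 56.5 -> 96.7 n 6
[np.float64(0.0), np.float64(0.0), np.float64(30.2)] [np.float64(0.0), np.float64(0.0), np.float64(0.0)]
[np.float64(0.0), np.float64(0.0), np.float64(30.2)] [np.float64(0.0), np.float64(0.0), np.float64(0.0)]
yaw 96.7 -> 96.7 n 2
```

Emit:
apply_moves(moves=[{"jaw": 0, "offset": [0, 0, -44], "rot": [0, 0, 0]}, {"jaw": 0, "offset": [0, 0, -44], "rot": [0, 0, 0]}, {"jaw": 0, "offset": [-34, -23, 0], "rot": [0, 0, -6.7]}, {"jaw": 0, "offset": [-31, -26, 0], "rot": [0, 0, -6.7]}, {"jaw": 0, "offset": [-28, -30, 0], "rot": [0, 0, -6.7]}])

```text
time_s: 5.35
eef_pos: [0.5699, 0.1041, 0.1193]
eef_rot: [-0.0, 0.112, 0.994, 0.0]
wrist_force: [0.6, 0.4, -1.4]
opening: 0.229
grasp_force: 59.3
```

Emit:
apply_moves(moves=[{"jaw": 0, "offset": [-24, -33, 0], "rot": [0, 0, -6.7]}, {"jaw": 0, "offset": [-20, -36, 0], "rot": [0, 0, -6.7]}, {"jaw": 0, "offset": [-16, -38, 0], "rot": [0, 0, -6.7]}, {"jaw": 0, "offset": [0, 0, 0], "rot": [0, 0, 0]}, {"jaw": 0, "offset": [0, 0, 0], "rot": [0, 0, 0]}])

```text
time_s: 5.98
eef_pos: [0.6172, -0.0082, 0.1187]
eef_rot: [-0.001, -0.061, 0.998, 0.0]
wrist_force: [-0.7, -0.0, -1.3]
opening: 0.226
grasp_force: 59.3
```

Run:
```python
from h import *
im,d,K,C=cam("wrist");np.savez("w3.npz",im=im,d=d,K=K,C=C);v,u=np.nonzero(d>0);P=pts(d,K,C);o=ctrl.get_obs();print(T_tool()[:3,3].round(4),o["time_s"],o["opening"],o["grasp_force"])
z=P[:,2];e=np.array([.9932,.1167]);f=np.array([-.1167,.9932]);L=np.c_[(P[:,:2]-[.5993,-.0639])@e,(P[:,:2]-[.5993,-.0639])@f]*1000
for nm,lo,hi in(("bar",-40,0),("fix",45,90)):
    m=(z>.0445)&(z<.050)&(L[:,0]>lo)&(L[:,0]<hi)&(abs(L[:,1])<65)
    if m.sum()>20: print(nm,m.sum(),cv2.minAreaRect(L[m].astype(np.float32)),np.median(z[m]),np.percentile(L[m],[1,99],axis=0).round(1).tolist())
ch=(z>.033)&(z<.039)&(L[:,0]>-6)&(L[:,0]<56)&(abs(L[:,1])<72)
print("chips",ch.sum(),np.percentile(L[ch],[1,99],axis=0).round(1) if ch.sum() else "")
cv2.imwrite("pics/w3.png",im[:,:,::-1])
plan([.618,-.0093,.0595],96.7,n=2)
```

```text
[ 0.6171 -0.0076  0.1188] 6.025 0.22440656436596107 59.31907296180725
bar 5257 ((-15.232632637023926, -0.9712753295898438), (20.003070831298828, 109.64068603515625), 0.2963641583919525) 0.04640902652181428 [[-25.2, -54.2], [-5.7, 52.6]]
fix 2639 ((68.46124267578125, -20.32592010498047), (69.50370788574219, 24.684167861938477), 89.83646392822266) 0.04635803420601267 [[56.6, -54.2], [79.5, 11.8]]
chips 1638 [[  1.7 -23.9]
 [ 51.3  24.3]]
[np.float64(-0.4), np.float64(-0.9), np.float64(29.7)] [np.float64(0.0), np.float64(-0.0), np.float64(0.2)]
[np.float64(-0.4), np.float64(-0.9), np.float64(29.7)] [np.float64(0.0), np.float64(-0.0), np.float64(0.2)]
yaw 97.0 -> 96.7 n 2
```

View pics/w3.png

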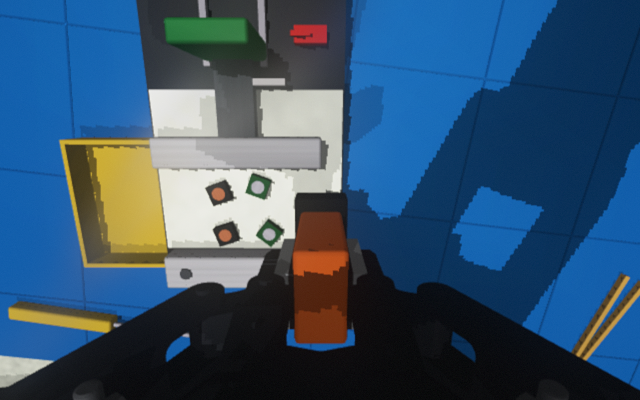

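The picture shows all four chips in the channel at (218,193), (258,186), (225,233), (268,232). The scraper's foot sits over the clear +y end, tray at the left (120,200). Lowering now.

Emit:
apply_moves(moves=[{"jaw": 0, "offset": [-1.5, -1.5, 20], "rot": [0, 0, 0]}, {"jaw": 0, "offset": [0, 0, 20], "rot": [0, 0, 0]}, {"jaw": 0, "offset": [0, 0, 18], "rot": [0, 0, 0]}, {"jaw": 0, "offset": [0, 0, 0], "rot": [0, 0, 0]}, {"jaw": 0, "offset": [0, 0, 0], "rot": [0, 0, 0]}])

```text
time_s: 6.65
eef_pos: [0.6193, -0.0096, 0.0609]
eef_rot: [-0.0, -0.061, 0.998, 0.0]
wrist_force: [-0.0, -0.2, -1.0]
opening: 0.233
grasp_force: 60.1
```

Run:
```python
from h import *
o=ctrl.get_obs();print(T_tool().round(4),o["wrist_force"])
T=plan([.618,-.0095,.0593],96.9,n=1)
g=np.array([.5999,-.0645])+np.array([[.9928,-.1201],[.1201,.9928]])@[.0251,-.060]
plan([*g,.0593],96.9,n=9,cur=T)
```

```text
[[-9.924e-01 -1.227e-01 -7.000e-04  6.193e-01]
 [-1.227e-01  9.924e-01  1.000e-04 -9.600e-03]
 [ 7.000e-04  1.000e-04 -1.000e+00  6.090e-02]
 [ 0.000e+00  0.000e+00  0.000e+00  1.000e+00]] [-0.04272641 -0.24211532 -1.00052202]
[np.float64(1.3), np.float64(0.3), np.float64(1.6)] [np.float64(0.0), np.float64(-0.0), np.float64(0.1)]
yaw 97.0 -> 96.9 n 1
[np.float64(-0.1), np.float64(-12.5), np.float64(0.0)] [np.float64(0.0), np.float64(0.0), np.float64(0.0)]
[np.float64(-0.1), np.float64(-12.5), np.float64(0.0)] [np.float64(0.0), np.float64(0.0), np.float64(0.0)]
[np.float64(-0.1), np.float64(-12.5), np.float64(0.0)] [np.float64(0.0), np.float64(0.0), np.float64(0.0)]
[np.float64(-0.1), np.float64(-12.5), np.float64(0.0)] [np.float64(0.0), np.float64(0.0), np.float64(0.0)]
[np.float64(-0.1), np.float64(-12.5), np.float64(0.0)] [np.float64(0.0), np.float64(0.0), np.float64(0.0)]
[np.float64(-0.1), np.float64(-12.5), np.float64(0.0)] [np.float64(0.0), np.float64(0.0), np.float64(0.0)]
[np.float64(-0.1), np.float64(-12.5), np.float64(0.0)] [np.float64(0.0), np.float64(0.0), np.float64(0.0)]
[np.float64(-0.1), np.float64(-12.5), np.float64(0.0)] [np.float64(0.0), np.float64(0.0), np.float64(0.0)]
[np.float64(-0.1), np.float64(-12.5), np.float64(0.0)] [np.float64(0.0), np.float64(0.0), np.float64(0.0)]
yaw 96.9 -> 96.9 n 9
```

Emit:
apply_moves(moves=[{"jaw": 0, "offset": [1, 0, 1.8], "rot": [0, 0, 0]}, {"jaw": 0, "offset": [0, -8, 0], "rot": [0, 0, 0]}, {"jaw": 0, "offset": [0, -8, 0], "rot": [0, 0, 0]}, {"jaw": 0, "offset": [0, -8, 0], "rot": [0, 0, 0]}, {"jaw": 0, "offset": [0, -8, 0], "rot": [0, 0, 0]}])

```text
time_s: 7.28
eef_pos: [0.6225, -0.0424, 0.0596]
eef_rot: [0.0, -0.061, 0.998, -0.0]
wrist_force: [0.1, -0.2, -0.9]
opening: 0.223
grasp_force: 60.1
```

Emit:
apply_moves(moves=[{"jaw": 0, "offset": [0, -8, 0], "rot": [0, 0, 0]}, {"jaw": 0, "offset": [0, -8, 0], "rot": [0, 0, 0]}, {"jaw": 0, "offset": [0, -8, 0], "rot": [0, 0, 0]}, {"jaw": 0, "offset": [0, -8, 0], "rot": [0, 0, 0]}, {"jaw": 0, "offset": [0, -8, 0], "rot": [0, 0, 0]}])

```text
time_s: 7.9
eef_pos: [0.6274, -0.0818, 0.0595]
eef_rot: [-0.0, -0.061, 0.998, -0.0]
wrist_force: [-0.5, 1.3, 0.0]
opening: 0.225
grasp_force: 60.1
```

```bash
cat > look.py <<'E'
from h import *
import sys
im,d,K,C=cam("wrist");o=ctrl.get_obs();T=T_tool()
P=pts(d,K,C);z=P[:,2];M=np.array([[.9928,-.1201],[.1201,.9928]]);L=((P[:,:2]-[.5999,-.0645])@M)*1000
print("tcp local",((T[:2,3]-[.5999,-.0645])@M*1000).round(1),"z",T[2,3].round(4),"t",o["time_s"],"op",round(o["opening"],3),"F",o["wrist_force"].round(1),"g",round(o["grasp_force"],1))
ch=(z>.032)&(z<.040)&(L[:,0]>-5)&(L[:,0]<55)&(abs(L[:,1]+20)<90);print("bed-high pts",ch.sum(),np.percentile(L[ch],[2,98],axis=0).round() if ch.sum() else "")
cv2.imwrite(sys.argv[1],im[:,:,::-1])
E
python3 look.py pics/w4.png
```

```text
tcp local [ 25.3 -21.6] z 0.0596 t 7.95 op 0.226 F [ 0.4 -1.2 -0.8] g 60.1
bed-high pts 1814 [[  1. -61.]
 [ 46. -13.]]
```

View pics/w4.png

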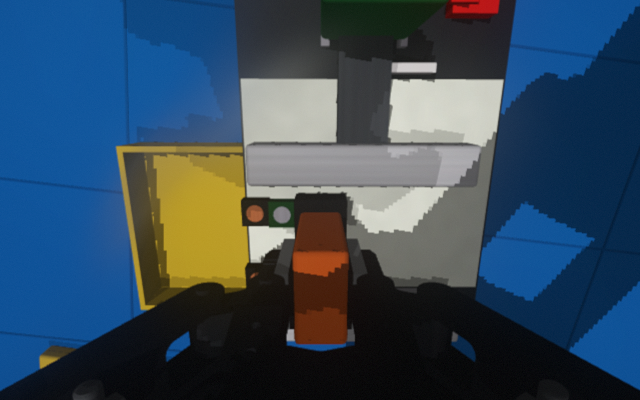

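Two chips are lined up ahead of the foot at (255,213) and (282,213), the others by (258,272), so the push is working. I'll continue over the edge.

Emit:
apply_moves(moves=[{"jaw": 0, "offset": [0, -8, 0], "rot": [0, 0, 0]}, {"jaw": 0, "offset": [0, -8, 0], "rot": [0, 0, 0]}, {"jaw": 0, "offset": [0, -8, 0], "rot": [0, 0, 0]}, {"jaw": 0, "offset": [0, -8, 0], "rot": [0, 0, 0]}, {"jaw": 0, "offset": [0, -9, 0], "rot": [0, 0, 0]}])

```text
time_s: 8.57
eef_pos: [0.6324, -0.1226, 0.0595]
eef_rot: [0.0, -0.061, 0.998, -0.0]
wrist_force: [0.6, -0.5, -0.5]
opening: 0.222
grasp_force: 60.1
```

Emit:
apply_moves(moves=[{"jaw": 0, "offset": [0, 0, 0], "rot": [0, 0, 0]}, {"jaw": 0, "offset": [0, 20, 0], "rot": [0, 0, 0]}, {"jaw": 0, "offset": [0, 20, -30], "rot": [0, 0, 0]}, {"jaw": 0, "offset": [0, 50, -50], "rot": [0, 0, 0]}, {"jaw": 0, "offset": [0, 55, -10], "rot": [0, 0, 0]}])

```text
time_s: 9.2
eef_pos: [0.6168, 0.018, 0.1475]
eef_rot: [0.003, -0.061, 0.998, -0.0]
wrist_force: [0.7, -0.3, -1.1]
opening: 0.229
grasp_force: 60.1
```

```bash
python3 look.py pics/w5.png
```

```text
tcp local [25.7 87.6] z 0.1472 t 9.25 op 0.227 F [-1.2  5.6 -1.2] g 60.1
bed-high pts 0
```

View pics/w5.png

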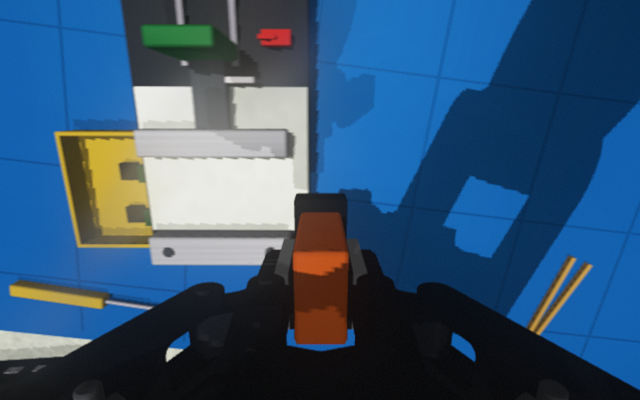

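The bed is clear, and the tray shows dark parts at (130,171) and (137,213). I can't see its part nearest the slab from here, so I'll check the tray from above while I still hold the scraper.

Emit:
apply_moves(moves=[{"jaw": 0, "offset": [0, -20, -30], "rot": [0, 0, 0]}, {"jaw": 0, "offset": [0, -50, -30], "rot": [0, 0, 0]}, {"jaw": 0, "offset": [10, -60, -10], "rot": [0, 0, 0]}, {"jaw": 0, "offset": [10, -60, 0], "rot": [0, 0, 0]}, {"jaw": 0, "offset": [0, -20, 0], "rot": [0, 0, 0]}])

```text
time_s: 9.88
eef_pos: [0.6205, -0.1968, 0.2135]
eef_rot: [-0.0, -0.06, 0.998, -0.0]
wrist_force: [0.6, 0.0, -1.0]
opening: 0.225
grasp_force: 60.0
```

```bash
python3 look.py pics/w6.png
python3 - <<'E'
import cv2
i=cv2.imread("pics/w6.png");cv2.imwrite("pics/w6c.png",cv2.resize(i[80:320,160:480],(800,600),interpolation=cv2.INTER_CUBIC))
E
```

```text
tcp local [   4.7 -135. ] z 0.2132 t 9.925 op 0.23 F [-1.5 -2.1 -0.8] g 60.0
bed-high pts 0
```

View pics/w6c.png

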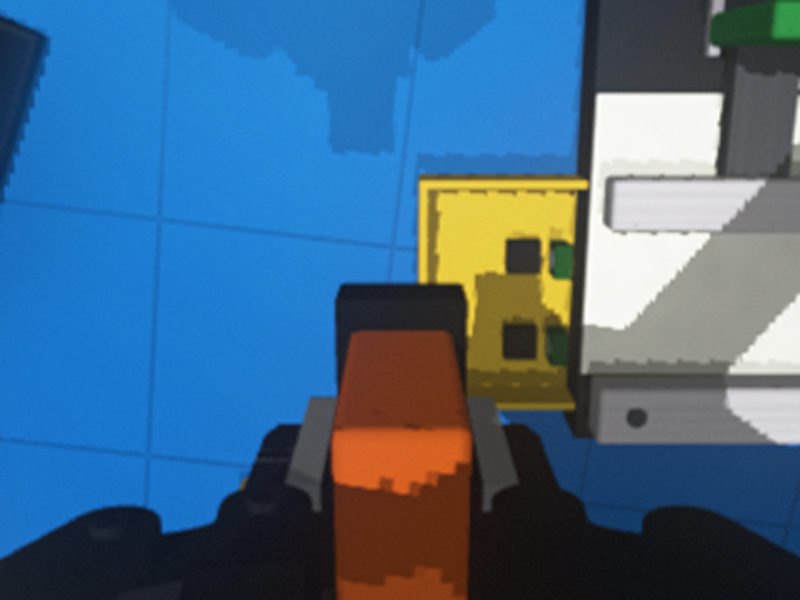

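All four parts are in the tray: two black at (522,255) and (520,340), two green at (560,258) and (558,345). Now I'll put the scraper down on the free mat at about (0.56, 0.14).

Run:
```python
from h import *
T=plan([.56,.14,.19],97,n=7)
plan([.56,.14,.034],97,n=4,cur=T)
```

```text
[np.float64(2.8), np.float64(49.0), np.float64(3.3)] [np.float64(-0.0), np.float64(-0.0), np.float64(-0.0)]
[np.float64(2.8), np.float64(49.0), np.float64(3.3)] [np.float64(-0.0), np.float64(-0.0), np.float64(-0.0)]
[np.float64(2.8), np.float64(49.0), np.float64(3.3)] [np.float64(-0.0), np.float64(-0.0), np.float64(-0.0)]
[np.float64(2.8), np.float64(49.0), np.float64(3.3)] [np.float64(-0.0), np.float64(-0.0), np.float64(-0.0)]
[np.float64(2.8), np.float64(49.0), np.float64(3.3)] [np.float64(-0.0), np.float64(-0.0), np.float64(-0.0)]
[np.float64(2.8), np.float64(49.0), np.float64(3.3)] [np.float64(-0.0), np.float64(-0.0), np.float64(-0.0)]
[np.float64(2.7), np.float64(49.0), np.float64(3.3)] [np.float64(-0.0), np.float64(-0.0), np.float64(-0.0)]
yaw 96.9 -> 97.0 n 7
[np.float64(0.0), np.float64(0.0), np.float64(39.0)] [np.float64(0.0), np.float64(0.0), np.float64(-0.0)]
[np.float64(0.0), np.float64(0.0), np.float64(39.0)] [np.float64(0.0), np.float64(0.0), np.float64(-0.0)]
[np.float64(0.0), np.float64(0.0), np.float64(39.0)] [np.float64(0.0), np.float64(0.0), np.float64(-0.0)]
[np.float64(0.0), np.float64(0.0), np.float64(39.0)] [np.float64(0.0), np.float64(0.0), np.float64(-0.0)]
yaw 97.0 -> 97.0 n 4
```

Emit:
apply_moves(moves=[{"jaw": 0, "offset": [3, 49, 3], "rot": [0, 0, 0]}, {"jaw": 0, "offset": [3, 49, 3], "rot": [0, 0, 0]}, {"jaw": 0, "offset": [3, 49, 3], "rot": [0, 0, 0]}, {"jaw": 0, "offset": [3, 49, 3], "rot": [0, 0, 0]}, {"jaw": 0, "offset": [3, 49, 3], "rot": [0, 0, 0]}])

```text
time_s: 10.55
eef_pos: [0.5748, 0.0504, 0.1982]
eef_rot: [-0.0, -0.062, 0.998, 0.0]
wrist_force: [-0.1, 0.3, -0.3]
opening: 0.227
grasp_force: 60.0
```

Emit:
apply_moves(moves=[{"jaw": 0, "offset": [3, 49, 4], "rot": [0, 0, 0]}, {"jaw": 0, "offset": [3, 49, 4], "rot": [0, 0, 0]}, {"jaw": 0, "offset": [0, 0, 39], "rot": [0, 0, 0]}, {"jaw": 0, "offset": [0, 0, 39], "rot": [0, 0, 0]}, {"jaw": 0, "offset": [0, 0, 39], "rot": [0, 0, 0]}])

```text
time_s: 11.18
eef_pos: [0.5569, 0.1456, 0.0724]
eef_rot: [-0.0, -0.063, 0.998, 0.0]
wrist_force: [-0.2, 0.5, -1.4]
opening: 0.225
grasp_force: 60.2
```

Emit:
apply_moves(moves=[{"jaw": 0, "offset": [0, 0, 20], "rot": [0, 0, 0]}, {"jaw": 0, "offset": [0, 0, 12], "rot": [0, 0, 0]}, {"jaw": 0, "offset": [0, 0, 0], "rot": [0, 0, 0]}, {"jaw": 0, "offset": [0, 0, 0], "rot": [0, 0, 0]}, {"jaw": 0, "offset": [0, 0, 0], "rot": [0, 0, 0]}])

```text
time_s: 11.8
eef_pos: [0.5593, 0.1432, 0.043]
eef_rot: [0.001, -0.061, 0.998, 0.0]
wrist_force: [0.0, 0.0, -1.6]
opening: 0.227
grasp_force: 60.2
```

Emit:
apply_moves(moves=[{"jaw": 0, "offset": [0, 0, 6], "rot": [0, 0, 0]}, {"jaw": 0, "offset": [0, 0, 3.5], "rot": [0, 0, 0]}, {"jaw": 0, "offset": [0, 0, 1.5], "rot": [0, 0, 0]}, {"jaw": 0, "offset": [0, 0, 0.5], "rot": [0, 0, 0]}, {"jaw": 0, "offset": [0, 0, 0], "rot": [0, 0, 0]}])

```text
time_s: 12.42
eef_pos: [0.5581, 0.1431, 0.0311]
eef_rot: [-0.0, -0.061, 0.998, -0.0]
wrist_force: [-4.1, -1.1, 9.4]
opening: 0.228
grasp_force: 61.8
```

Emit:
apply_moves(moves=[{"jaw": 0, "offset": [0, 0, -0.5], "rot": [0, 0, 0]}, {"jaw": 1, "offset": [0, 0, 0], "rot": [0, 0, 0]}, {"jaw": 1, "offset": [0, 0, 0], "rot": [0, 0, 0]}, {"jaw": 1, "offset": [0, 0, 0], "rot": [0, 0, 0]}, {"jaw": 1, "offset": [0, 0, 0], "rot": [0, 0, 0]}])

```text
time_s: 13.05
eef_pos: [0.5582, 0.1432, 0.0306]
eef_rot: [-0.0, -0.061, 0.998, 0.0]
wrist_force: [-0.6, 0.2, 0.4]
opening: 0.996
grasp_force: 0.0
```

Run:
```python
from h import *
print(T_tool()[:3,3].round(4),ctrl.get_obs()["opening"])
M=np.array([[.9928,-.1201],[.1201,.9928]]);tab=np.array([.5999,-.0645])+M@[-.0785,0]
print("tab guess",tab)
f=np.load("w3.npz");d,K,C,im=f["d"],f["K"],f["C"],f["im"];v,u=np.nonzero(d>0);P=pts(d,K,C);c=im[v,u].astype(int)
L=((P[:,:2]-[.5999,-.0645])@M)*1000;z=P[:,2]
g=(c[:,1]>c[:,0]+40)&(c[:,1]>c[:,2]+40)&(z>.08);print("tab",g.sum(),np.percentile(L[g],[2,50,98],axis=0).round(1).tolist(),np.median(z[g]))
r=(c[:,0]>c[:,1]+80)&(c[:,2]<80)&(L[:,0]<-50)&(abs(L[:,1]-30)<40);print("marker",r.sum(),np.percentile(L[r],[1,50,99],axis=0).round(1).tolist(),np.median(z[r]))
w=(c.min(1)>150)&(L[:,0]<-40)&(L[:,0]>-75)&(L[:,1]>10)&(L[:,1]<45)&(z>.025);print("ptr",w.sum(),cv2.minAreaRect(L[w].astype(np.float32)),np.percentile(L[w],[1,50,99],axis=0).round(1).tolist(),np.median(z[w]))
```

```text
[0.5582 0.1432 0.0306] 0.9960517784659151
tab guess [ 0.5219652  -0.07392785]
tab 1902 [[-83.5, -18.6], [-78.6, -0.4], [-73.7, 17.7]] 0.08751529439170225
marker 582 [[-92.2, 36.4], [-87.3, 47.7], [-82.6, 57.4]] 0.037709338691918295
ptr 1267 ((-50.74577331542969, 28.21706771850586), (20.59709930419922, 32.86513900756836), 0.12882526218891144) [[-60.9, 13.2], [-49.4, 28.0], [-40.4, 44.5]] 0.02902438077206984
```

Run:
```python
from h import *
print(ctrl.get_obs()["q"].round(2))
T=plan([.558,.143,.17],97,n=3)
plan([.522,-.074,.17],6.9+.01,n=10,cur=T,half=False)
```

```text
[ 0.05  0.44  1.73  0.    0.97 -1.65]
[np.float64(0.1), np.float64(-0.0), np.float64(-46.5)] [np.float64(0.0), np.float64(-0.0), np.float64(0.0)]
[np.float64(0.1), np.float64(-0.0), np.float64(-46.5)] [np.float64(0.0), np.float64(-0.0), np.float64(0.0)]
[np.float64(0.1), np.float64(-0.0), np.float64(-46.5)] [np.float64(0.0), np.float64(-0.0), np.float64(0.0)]
yaw 97.0 -> 97.0 n 3
[np.float64(6.2), np.float64(-21.1), np.float64(0.0)] [np.float64(0.0), np.float64(0.0), np.float64(9.0)]
[np.float64(2.8), np.float64(-21.8), np.float64(0.0)] [np.float64(0.0), np.float64(0.0), np.float64(9.0)]
[np.float64(-0.6), np.float64(-22.0), np.float64(0.0)] [np.float64(0.0), np.float64(0.0), np.float64(9.0)]
[np.float64(-4.0), np.float64(-21.6), np.float64(0.0)] [np.float64(0.0), np.float64(0.0), np.float64(9.0)]
[np.float64(-7.4), np.float64(-20.7), np.float64(0.0)] [np.float64(0.0), np.float64(0.0), np.float64(9.0)]
[np.float64(-10.5), np.float64(-19.3), np.float64(0.0)] [np.float64(0.0), np.float64(0.0), np.float64(9.0)]
[np.float64(-13.4), np.float64(-17.4), np.float64(0.0)] [np.float64(0.0), np.float64(0.0), np.float64(9.0)]
[np.float64(-16.0), np.float64(-15.1), np.float64(0.0)] [np.float64(0.0), np.float64(0.0), np.float64(9.0)]
[np.float64(-18.2), np.float64(-12.4), np.float64(0.0)] [np.float64(0.0), np.float64(0.0), np.float64(9.0)]
[np.float64(-19.9), np.float64(-9.4), np.float64(0.0)] [np.float64(0.0), np.float64(0.0), np.float64(9.0)]
yaw 97.0 -> 6.9 n 10
```

Emit:
apply_moves(moves=[{"jaw": 1, "offset": [0, 0, -30], "rot": [0, 0, 0]}, {"jaw": 1, "offset": [0, 0, -50], "rot": [0, 0, 0]}, {"jaw": 1, "offset": [0, 0, -60], "rot": [0, 0, 0]}, {"jaw": 0.5, "offset": [0, 0, 0], "rot": [0, 0, 0]}, {"jaw": 0.5, "offset": [0, 0, 0], "rot": [0, 0, 0]}])

```text
time_s: 13.68
eef_pos: [0.558, 0.1431, 0.1705]
eef_rot: [-0.0, -0.061, 0.998, -0.0]
wrist_force: [0.5, 0.4, 0.2]
opening: 0.602
grasp_force: 0.0
```

Emit:
apply_moves(moves=[{"jaw": 0.5, "offset": [6, -21, 0], "rot": [0, 0, 9]}, {"jaw": 0.5, "offset": [3, -22, 0], "rot": [0, 0, 9]}, {"jaw": 0.5, "offset": [-1, -22, 0], "rot": [0, 0, 9]}, {"jaw": 0.5, "offset": [-4, -22, 0], "rot": [0, 0, 9]}, {"jaw": 0.5, "offset": [-7, -21, 0], "rot": [0, 0, 9]}])

```text
time_s: 14.3
eef_pos: [0.5385, 0.0336, 0.1683]
eef_rot: [-0.002, 0.328, 0.945, -0.0]
wrist_force: [0.5, 0.4, 0.1]
opening: 0.499
grasp_force: 0.0
```

Emit:
apply_moves(moves=[{"jaw": 0.5, "offset": [-10, -19, 0], "rot": [0, 0, 9]}, {"jaw": 0.5, "offset": [-13, -17, 0], "rot": [0, 0, 9]}, {"jaw": 0.5, "offset": [-16, -15, 0], "rot": [0, 0, 9]}, {"jaw": 0.5, "offset": [-18, -12, 0], "rot": [0, 0, 9]}, {"jaw": 0.5, "offset": [-20, -9, 0], "rot": [0, 0, 9]}])

```text
time_s: 14.92
eef_pos: [0.5214, -0.0731, 0.1683]
eef_rot: [-0.002, 0.664, 0.747, -0.001]
wrist_force: [0.2, 0.4, 0.0]
opening: 0.5
grasp_force: 0.0
```

```bash
cat > ptr.py <<'E'
from h import *
import sys
im,d,K,C=cam("wrist");T=T_tool();o=ctrl.get_obs();np.savez("wp.npz",im=im,d=d,K=K,C=C)
M=np.array([[.9928,-.1201],[.1201,.9928]]);O=[.5999,-.0645]
v,u=np.nonzero(d>0);P=pts(d,K,C);c=im[v,u].astype(int);z=P[:,2]
L=((P[:,:2]-O)@M)*1000
print("tcp local",((T[:2,3]-O)@M*1000).round(1),"z",T[2,3].round(4),"t",o["time_s"],"op",round(o["opening"],3),"F",o["wrist_force"].round(1),"g",round(o["grasp_force"],1))
g=(c[:,1]>c[:,0]+40)&(c[:,1]>c[:,2]+40)&(z>.08)
if g.sum()>9: print("tab",g.sum(),np.percentile(L[g],[2,50,98],axis=0).round(1).tolist(),np.median(z[g]))
r=(c[:,0]>c[:,1]+80)&(c[:,2]<80)&(L[:,0]<-50)&(abs(L[:,1]-35)<45)&(z>.02)&(z<.045)
if r.sum()>9:
    print("marker",r.sum(),np.percentile(L[r],[1,50,99],axis=0).round(1).tolist(),np.median(z[r]))
    n=r&(L[:,1]<np.percentile(L[r][:,1],1)+6);print("nose",np.percentile(L[n],[2,50,98],axis=0).round(1).tolist(),np.median(z[n]))
w=(c.min(1)>100)&(np.ptp(c,axis=1)<40)&(L[:,1]>8)&(L[:,1]<50)&(L[:,0]>-115)&(L[:,0]<-38)&(z>.0305)
print("hi-white",w.sum(),np.percentile(L[w],[2,50,98],axis=0).round(1).tolist() if w.sum() else "",np.median(z[w]))
w&=0
if len(sys.argv)>1:
    cv2.imwrite(sys.argv[1],cv2.resize(im[:,:,::-1],(800,500)))
E
python3 ptr.py pics/p1.png
```

```text
tcp local [-79.4  -1.4] z 0.1684 t 14.975 op 0.499 F [ 0.6 -1.6  0.1] g 0.0
tab 728 [[-83.8, -18.7], [-78.2, -1.0], [-73.4, 16.8]] 0.08738527478063585
marker 232 [[-91.9, 37.3], [-87.0, 48.3], [-83.7, 56.1]] 0.03775058450669516
nose [[-91.9, 36.7], [-87.0, 40.5], [-83.8, 43.0]] 0.038834749073376085
hi-white 343 [[-113.4, 8.4], [-61.0, 17.9], [-44.4, 37.2]] 0.035016743145322715Traceback (most recent call last):
  File "ptr.py", line 16, in <module>
    w&=0
numpy._core._exceptions._UFuncOutputCastingError: Cannot cast ufunc 'bitwise_and' output from dtype('int64') to dtype('bool') with casting rule 'same_kind'
```

```bash
sed -i '/w&=0/d' ptr.py
cat >> h.py <<'E'
def rectify(im,K,C,zp,x0=-115,x1=-35,y0=0,y1=65,s=8):
    M=np.array([[.9928,-.1201],[.1201,.9928]]);O=np.array([.5999,-.0645])
    c=np.array([[x0,y0],[x1,y0],[x1,y1],[x0,y1]],float);W=c@M.T/1000+O
    X=np.c_[W,np.full(4,zp)];Ci=np.linalg.inv(C);Y=X@Ci[:3,:3].T+Ci[:3,3];px=Y@K.T;px=px[:,:2]/px[:,2:]
    dst=((c-[x0,y0])*s).astype(np.float32)
    return cv2.warpPerspective(im,cv2.getPerspectiveTransform(px.astype(np.float32),dst),((x1-x0)*s,(y1-y0)*s),flags=cv2.INTER_CUBIC)
E
python3 - <<'E'
from h import *
f=np.load("wp.npz");r=rectify(f["im"],f["K"],f["C"],.037)
for x in range(-110,-35,10): cv2.line(r,((x+115)*8,0),((x+115)*8,12),(255,0,255),2)
for y in range(0,65,10): cv2.line(r,(0,y*8),(12,y*8),(255,0,255),2)
cv2.imwrite("pics/p1.png",r[:,:,::-1])
E
```

```text
(no output)
```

View pics/p1.png

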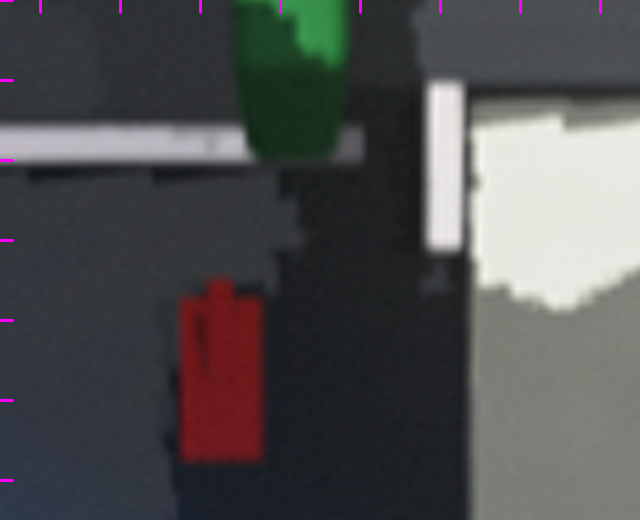

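The rectified picture (8 px/mm) shows the white pointer centred at column 445, so x = -59.4 mm, and the red nose at column 221, so x = -87.4 mm. The pull is about 28 mm. Descending onto the tab.

Emit:
apply_moves(moves=[{"jaw": 0.5, "offset": [0, 1, 35], "rot": [0, 0, 0]}, {"jaw": 0.5, "offset": [0, 0, 35], "rot": [0, 0, 0]}, {"jaw": 0.5, "offset": [0, 0, 30], "rot": [0, 0, 0]}, {"jaw": 0.5, "offset": [0, 0, 15], "rot": [0, 0, 0]}, {"jaw": 0.5, "offset": [0, 0, 0], "rot": [0, 0, 0]}])

```text
time_s: 15.6
eef_pos: [0.5226, -0.0721, 0.054]
eef_rot: [-0.002, 0.662, 0.749, -0.001]
wrist_force: [0.1, 0.0, -0.4]
opening: 0.501
grasp_force: 0.0
```

```bash
python3 ptr.py; python3 -c "
from h import *
T=T_tool();print(T.round(4));O=np.array([.5999,-.0645]);M=np.array([[.9928,-.1201],[.1201,.9928]])
plan([*(O+M@[-.0786,-.0008]),.053],6.9,n=1)"
```

```text
tcp local [-76.6   1.2] z 0.0554 t 15.65 op 0.5 F [ 0.2 -0.   0.6] g 0.0
tab 938 [[-83.7, -18.7], [-78.7, -11.6], [-73.1, -4.3]] 0.08746415362876897
marker 943 [[-93.2, 36.7], [-87.1, 47.7], [-82.3, 57.4]] 0.037711583071911414
nose [[-93.3, 36.1], [-87.0, 39.9], [-82.4, 42.6]] 0.038078660250860236
hi-white 369 [[-61.4, 9.4], [-59.3, 21.0], [-39.7, 31.6]] 0.04056416321644096
[[-1.232e-01  9.924e-01 -1.100e-03  5.237e-01]
 [ 9.924e-01  1.232e-01  5.000e-04 -7.250e-02]
 [ 6.000e-04 -1.100e-03 -1.000e+00  5.540e-02]
 [ 0.000e+00  0.000e+00  0.000e+00  1.000e+00]]
[np.float64(-2.0), np.float64(-2.0), np.float64(2.4)] [np.float64(-0.1), np.float64(-0.0), np.float64(0.2)]
yaw 7.1 -> 6.9 n 1
```

Emit:
apply_moves(moves=[{"jaw": 0.5, "offset": [-1, -1.5, 1], "rot": [0, 0, 0]}, {"jaw": 0.5, "offset": [0, 0, 0], "rot": [0, 0, 0]}, {"jaw": 0, "offset": [0, 0, 0], "rot": [0, 0, 0]}, {"jaw": 0, "offset": [0, 0, 0], "rot": [0, 0, 0]}, {"jaw": 0, "offset": [0, 0, 0], "rot": [0, 0, 0]}])

```text
time_s: 16.27
eef_pos: [0.5222, -0.0742, 0.0552]
eef_rot: [-0.0, 0.662, 0.749, -0.0]
wrist_force: [-4.3, -0.8, 6.0]
opening: 0.129
grasp_force: 58.8
```

```bash
cat > al.py <<'E'
from h import *
import sys
im,d,K,C=cam("wrist");T=T_tool();o=ctrl.get_obs()
M=np.array([[.9928,-.1201],[.1201,.9928]]);O=np.array([.5999,-.0645])
print("tcp local",((T[:2,3]-O)@M*1000).round(2),"z",T[2,3].round(4),"t",o["time_s"],"op",round(o["opening"],3),"F",(M.T@o["wrist_force"][:2]).round(1),o["wrist_force"][2].round(1),"g",round(o["grasp_force"],1))
r=rectify(im,K,C,.037).astype(int)
red=(r[...,0]>r[...,1]+60)&(r[...,0]>r[...,2]+60)&(r[...,0]>90)
red[:35*8-20]=0
ys=np.nonzero(red)[0]; cols=np.nonzero(red[38*8:56*8].sum(0)>60)[0]; nose=np.nonzero(red[:int(36.6*8)].any(0))[0]
print("marker x",(cols.min()+cols.max()+1)/16-115,"width",len(cols)/8,"nose",((nose.min()+nose.max()+1)/16-115) if len(nose) else None)
w=(r.min(2)>120)&(np.ptp(r,axis=2)<50)
for y0 in (22,25,28):
    run=np.convolve(w[y0*8:y0*8+16].mean(0)>.5,[1]);k=np.flatnonzero(np.diff(np.r_[0,run,0]))
    print(y0,[(round((a+b)/16-115,2),round((b-a)/8,1)) for a,b in zip(k[::2],k[1::2])])
cv2.imwrite(sys.argv[1],r[:,:,::-1])
E
python3 al.py pics/a1.png
```

```text
tcp local [-78.3   -0.25] z 0.0553 t 16.325 op 0.128 F [-4.7  0.2] 5.2 g 58.8
marker x -87.4375 width 10.375 nose -87.4375
22 [(np.float64(-59.0), np.float64(3.5)), (np.float64(-45.56), np.float64(21.1))]
25 [(np.float64(-59.0), np.float64(3.5)), (np.float64(-45.56), np.float64(21.1))]
28 [(np.float64(-58.81), np.float64(3.6)), (np.float64(-45.56), np.float64(21.1))][ WARN:0@1.535] global loadsave.cpp:1063 imwrite_ Unsupported depth image for selected encoder is fallbacked to CV_8U.
```

Emit:
apply_moves(moves=[{"jaw": 0, "offset": [0, -7, 0], "rot": [0, 0, 0]}, {"jaw": 0, "offset": [0, -7, 0], "rot": [0, 0, 0]}, {"jaw": 0, "offset": [0, -7, 0], "rot": [0, 0, 0]}, {"jaw": 0, "offset": [0, -6, 0], "rot": [0, 0, 0]}, {"jaw": 0, "offset": [0, 0, 0], "rot": [0, 0, 0]}])

```text
time_s: 16.95
eef_pos: [0.4963, -0.0773, 0.0553]
eef_rot: [0.001, 0.663, 0.749, 0.001]
wrist_force: [5.6, 2.5, 0.8]
opening: 0.13
grasp_force: 59.3
```

Emit:
apply_moves(moves=[{"jaw": 0, "offset": [0, 0, 0], "rot": [0, 0, 0]}, {"jaw": 0, "offset": [0, 0, 0], "rot": [0, 0, 0]}, {"jaw": 0, "offset": [0, 0, 0], "rot": [0, 0, 0]}, {"jaw": 0, "offset": [0, 0, 0], "rot": [0, 0, 0]}, {"jaw": 0, "offset": [0, 0, 0], "rot": [0, 0, 0]}])

```text
time_s: 17.58
eef_pos: [0.4967, -0.0773, 0.0553]
eef_rot: [0.001, 0.662, 0.749, 0.001]
wrist_force: [4.9, 2.4, 1.3]
opening: 0.137
grasp_force: 59.4
```

```bash
python3 al.py pics/a2.png 2>/dev/null
```

```text
tcp local [-104.05   -0.28] z 0.0552 t 17.625 op 0.131 F [5.8 2.5] 0.3 g 59.4
marker x -87.25 width 10.25 nose -86.875
22 [(np.float64(-84.62), np.float64(3.5))]
25 [(np.float64(-84.62), np.float64(3.5))]
28 [(np.float64(-84.56), np.float64(3.6))]
```

Emit:
apply_moves(moves=[{"jaw": 0, "offset": [0, -1.3, 0], "rot": [0, 0, 0]}, {"jaw": 0, "offset": [0, -1.2, 0], "rot": [0, 0, 0]}, {"jaw": 0, "offset": [0, 0, 0], "rot": [0, 0, 0]}, {"jaw": 0, "offset": [0, 0, 0], "rot": [0, 0, 0]}, {"jaw": 0, "offset": [0, 0, 0], "rot": [0, 0, 0]}])

```text
time_s: 18.25
eef_pos: [0.4942, -0.0775, 0.0552]
eef_rot: [0.001, 0.662, 0.749, 0.001]
wrist_force: [6.0, 2.6, 0.7]
opening: 0.127
grasp_force: 59.4
```

```bash
python3 al.py pics/a3.png 2>/dev/null; python3 ptr.py
```

```text
tcp local [-106.48   -0.27] z 0.0553 t 18.3 op 0.13 F [5.8 2. ] 0.8 g 59.4
marker x -87.25 width 10.25 nose -86.8125
22 [(np.float64(-87.06), np.float64(3.4))]
25 [(np.float64(-87.06), np.float64(3.4))]
28 [(np.float64(-87.06), np.float64(3.4))]
tcp local [-106.5   -0.3] z 0.0553 t 18.35 op 0.131 F [5.5 2.2 0.2] g 59.4
tab 684 [[-111.9, -19.0], [-106.6, -13.7], [-101.3, -7.8]] 0.08750167283660153
marker 854 [[-92.2, 36.6], [-87.3, 48.4], [-82.5, 57.6]] 0.03771837576553408
nose [[-92.2, 36.3], [-87.3, 39.7], [-82.7, 42.6]] 0.038649612872048295
hi-white 3193 [[-88.8, 9.2], [-46.5, 27.6], [-38.4, 49.1]] 0.04643261993685577
```

View pics/a3.png

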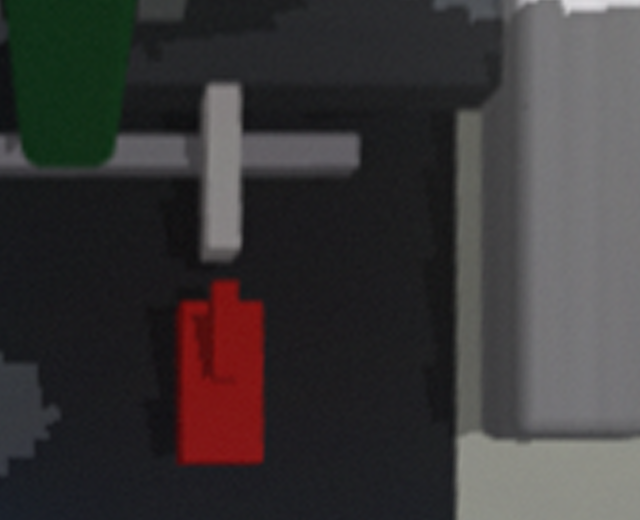

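The picture shows the white pointer (columns 200–243, centre ≈ 221) level with the red marker (columns 178–264, centre ≈ 221), and the grip on the tab is steady. Handing in.

```bash
python3 -c "
from bench import ctrl
print(ctrl.hand_in())"
```

```text
the job is handed in; nothing more can be done
None
```

I handed the job in at about 18.4 s: all four parts are in the tray, I set the scraper down on the mat clear of the holder and let it go (placement not re-checked by camera), and the gripper is still holding the jaw with its pointer within about 0.3 mm of the red marker.

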